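# Line up the screw jars and the spray can by height on the bench rail

## Robot

A 7-joint arm with a two-finger parallel gripper is mounted at the origin on a cart in front of the work surface, level with it; the furniture and walls round the work are solid. World frame = base frame: x ahead of the robot, y to its left, z up, the work surface at z = 0. Lengths are in m, angles in rad, forces in N, time in s.
With the tool pointing down it reaches from about 0.4 to 0.85 m from the base axis. Payload 10.4 kg.
Tool frame: the origin (TCP) lies between the finger pads; the fingertips stand 11 mm ahead of it and the grasp point (between the pads) lies 8 mm behind it; z points along the fingers, y is the line along which they close (so a half turn about z gives the same grasp; the last joint's range is limited). The gripper opens to 87 mm and grips with 3 to 60 N. Pads are 19 mm wide; open, the fingers measure 117 mm over their backs; the gripper's body (75 mm by 190 mm) begins 51 mm behind the grasp point.
Start: joints at [1.126, 0.332, -0.065, 1.46, 0.022, 1.35, -0.088], TCP at [0.256, -0.57, 0.234] pointing down, gripper open.
Joint ranges: [-2.6, 2.6], [-0.5, 2.12], [-1.47, 1.34], [0.16, 2.42], [-1.27, 4.41], [0.06, 2.06], [-2.6, 2.6]. Speed limits (rad/s): [2.22, 2.22, 2.79, 2.79, 3.14, 3.14, 3.14].

## Interface

Orientations are given as a unit quaternion [w, x, y, z].
In Python, from bench import get_obs, snapshot, camera_model, job_done gives the robot as it stands. The module is installed in compiled form; this text tells all that it offers.
- The arm moves only by the tool drive_tool, never from a script. Its argument "targets" is text: rows parted by semicolons, each of 4 numbers parted by spaces: the shift along the tool's x, y, z in cm, then the turn about the tool's z in rad. A call has 1 to 10 rows; each row shifts and turns the commanded pose from where the row before left it, along the tool's axes as they then stand; what a row does not reach is not made up. A row lasts 1/10 s, in which the tool goes at most 50 mm and 8.59 degrees, less where a joint would pass 70% of its speed; a pose out of reach is approached as far as the arm can. A call with a gripper value outside its range is refused whole. "hand" is the finger opening in cm, from 0 to 8.7, set as the call begins (left out, the last holds). The fingers move at their own pace and stop on an object; the grip force is fixed at half the most. Time passes only in rows, so rows that do not move let the fingers close. It gives the time, the measured TCP pose, the force, the opening and the grip force at its end, in the units of the state.
- get_obs(): the state, without advancing time (a new reading comes with each control period).
- snapshot(name): name is "scene" or "top"; returns (picture, depth): 384x512x3 uint8, red, green, blue; 384x512 float32, m along the optical axis (not along the pixel's ray), 0 where there is no reading.
- camera_model(name): a dict with "mtx" (3x3 intrinsics, pixels), "world_to_cam" (4x4, takes a point from world to camera coordinates). Camera axes: x right, y up, looking along -z (the intrinsics and any distortion apply to the point x, -y, -z); pixel columns grow to the right and rows downward; lengths in m; the calibration is good to about 2 mm. A picture is of the moment at which its call begins. camera_model takes no time and is no camera call.
- job_done(): hands the job in; it is judged then, once.
The state is a dict: "time": time; "q": joint angles; "joint_vel": joint speeds; "effort": joint torques, N m; "ee_pos": TCP position; "ee_rot": TCP orientation; "wrist_force": force on the tool from outside, world axes, zero at the start; "wrist_torque": the same for the moment, N m; "grip_width": finger opening in m; "gripper_force": force on a finger pad.
Only numpy, scipy, OpenCV 4.12 (cv2) and the standard library are available. Lean on these libraries where they do the work, as an engineer would, in place of code of your own. Each camera call takes 0.05 s, during which the arm holds its last target. There are 200 camera calls.

## Task

Tidy the three jars and the spray can onto the wooden rail in order of height: the shortest on the pad next to the red end block, rising pad by pad to the tallest at the other end. Stand each upright on the middle of its own pad without tipping any of them on the way, and leave the chuck key lying where it is.

Things in the scene. Friction and masses are not known exactly. Their poses are not given: they have to be found in the camera images.
- jar_brass_mid (a point): Loose small glass jar full of yellowish brass screws, plain cream lid: the shortest container, 72 mm tall. Body 58 mm across up to 66 mm, lid 51 mm across above that; 0.2 to 0.45 kg. The point is its centre, half-way up, on the axis of the round body; z points up it. At the start it stands upright on the bench to the right of the rail.
- jar_nails_mid (a point): Loose glass jar full of dark grey nails, red lid: second shortest, 82 mm tall. Body 62 mm across up to 75 mm, lid 55 mm across above that; 0.2 to 0.5 kg. The point is its centre, half-way up, on the axis of the round body; z points up it. At the start it stands upright on the bench to the right of the rail.
- jar_screws_mid (a point): Loose large glass jar full of light grey zinc screws, cream lid with a green spot: second tallest, 94 mm tall. Body 68 mm across up to 83 mm, lid 60 mm across above that; 0.25 to 0.55 kg. The point is its centre, half-way up, on the axis of the round body; z points up it. At the start it stands upright on the bench to the right of the rail.
- spray_paint_mid (a point): Loose spray can, white below and dark blue above with a dark blue cap: the tallest, 161 mm tall, a closed round cylinder 50 mm across, its cap (from about 105 mm up) 46 to 50 mm across; 0.14 to 0.3 kg. The point is its centre, half-way up, on the axis of the round body; z points up it. At the start it stands upright on the bench to the right of the rail.
- pad_0_top (a point): Rightmost (robot's right) of four equal fixed black rubber discs, 78 mm across, in a straight row 100 mm apart on a pale wooden rail: a board 470 x 110 x 12 mm flat on the bench, across it, turned by up to 0.25 rad, with a lip 24 mm above the bench along its far edge, 55 mm from the row. Point: centre of the disc's upper face, 14 mm above the bench. x: across the row, away from the robot; y: along the row, to the left.
- pad_1_top (a point): Pad 1: a disc like pad 0, in the same row, 100 mm to the left of it. Point and axes as for pad 0.
- pad_2_top (a point): Pad 2: a disc like pad 0, in the same row, 200 mm to the left of it. Point and axes as for pad 0.
- pad_3_top (a point): Pad 3: a disc like pad 0, in the same row, 300 mm to the left of it. Point and axes as for pad 0.
- red_stop: Fixed red block, 80 x 26 x 28 mm, at one end of the row of pads, 65 mm beyond the centre of the last pad; it may be the right or the left end (a like block in grey closes the other end). Its top is 40 mm above the bench. Origin at the centre of its underside. A wall cabinet overhangs the back of the bench from about x = 0.63 m on.
- chuck_key_mid (a point): Loose steel chuck key (T-shaped, 60 x 70 x 18 mm) lying on the bench in the middle among the four containers; it is to stay there. The point is its centre, 9 mm above the bench.
Mind the look-alikes: they are no part of the job. Leave any blue or turquoise look-alike of the part that bears jar_screws_mid alone. What is shaped like the part that bears spray_paint_mid but orange or turquoise is not meant.

How it is judged:
By the outcome, as a careful person would: the job done as asked, in the order asked, and still so for the second after the job is handed in, with the robot touching nothing.
It also fails if it takes over 115 s, if anything falls off the work surface, if the arm or the gripper's body presses on something with over 40 N, if the wrist force passes 120 N, or if a joint passes its speed limit or range.

## Working session

There is one attempt and no reset: what is moved stays moved. The work goes in short steps, Python scripts to look and compute and a tool call to move; the robot and the scene stay as the last step left them, time stands still between calls to the robot, and variables do not carry over. Pictures are saved under pics/ and viewed, at most 14 in all, crops included, and the job is handed in when it is done.

Besides the shell and the picture viewer there is one more tool, called as name(argument=value, ...), one argument or row to a line, values as JSON. drive_tool: Moves the arm, as the interface text tells. Its arguments: {"type":"object","properties":{"targets":{"type":"string"},"hand":{"type":"number"}},"required":["targets"]}

```bash
mkdir -p pics
cat > h.py <<'E'
import numpy as np, cv2
from bench import get_obs, snapshot, camera_model, job_done
def world(name,depth):
    c=camera_model(name);K=np.array(c["mtx"]);T=np.linalg.inv(np.array(c["world_to_cam"]))
    v,u=np.mgrid[:depth.shape[0],:depth.shape[1]]
    x=(u-K[0,2])/K[0,0]*depth;y=(v-K[1,2])/K[1,1]*depth
    return np.stack([x,-y,-depth],-1)@T[:3,:3].T+T[:3,3]
def ray(name,u,v,z):
    c=camera_model(name);K=np.array(c["mtx"]);T=np.linalg.inv(np.array(c["world_to_cam"]))
    d=T[:3,:3]@np.array([(u-K[0,2])/K[0,0],-(v-K[1,2])/K[1,1],-1]);o=T[:3,3]
    return o+d*(z-o[2])/d[2]
E
python3 - <<'E'
from h import *
for n in("scene","top"):
    p,d=snapshot(n);np.savez(f"pics/{n}0.npz",p=p,d=d)
    cv2.imwrite(f"pics/{n}0.png",cv2.resize(p[...,::-1],(800,600),interpolation=cv2.INTER_CUBIC))
    c=camera_model(n);print(n,np.round(c["mtx"],1).tolist(),np.round(np.linalg.inv(c["world_to_cam"]),3).tolist(),[k for k in c])
print(get_obs())
E
```

```text
scene [[430.9, 0.0, 251.6], [0.0, 430.9, 187.7], [0.0, 0.0, 1.0]] [[0.624, 0.611, -0.487, -0.348], [-0.781, 0.475, -0.406, -0.791], [-0.017, 0.633, 0.774, 1.309], [0.0, 0.0, 0.0, 1.0]] ['mtx', 'world_to_cam']
top [[497.1, 0.0, 251.3], [0.0, 497.1, 190.2], [0.0, 0.0, 1.0]] [[-0.368, 0.808, -0.461, -0.314], [-0.93, -0.325, 0.173, 0.158], [-0.01, 0.492, 0.87, 1.542], [0.0, 0.0, 0.0, 1.0]] ['mtx', 'world_to_cam']
{'time': 0.1, 'q': array([ 1.12639235,  0.33286255, -0.06469354,  1.46082289,  0.02162728,
        1.34992823, -0.08850877]), 'joint_vel': array([ 0.00051338, -0.000849  ,  0.00101439, -0.00212359, -0.00132064,
        0.00018916, -0.00149247]), 'effort': array([ 2.07558100e-03, -6.24543142e+01,  2.50216783e-02, -3.90715313e+01,
       -6.14133873e-02,  3.65999225e-02, -1.38591730e-05]), 'ee_pos': array([ 0.25573057, -0.56992702,  0.23281629]), 'ee_rot': array([-6.37165303e-04,  9.77841268e-01,  2.09346641e-01, -1.81044824e-04]), 'wrist_force': array([-0.40651827, -0.42461321,  0.56727637]), 'wrist_torque': array([0.01188253, 0.06510509, 0.02311467]), 'gripper_force': 0.0, 'grip_width': 0.08688715758849956}
```

View pics/scene0.png

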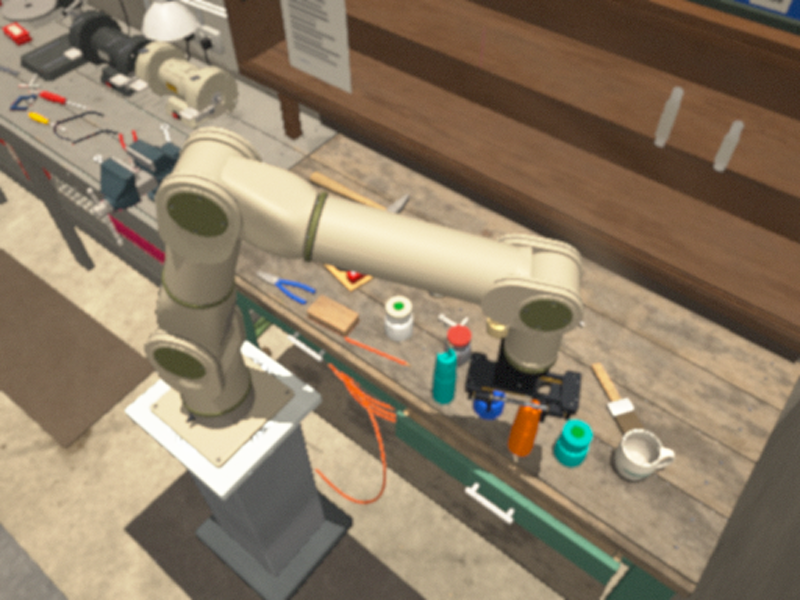

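View pics/top0.png

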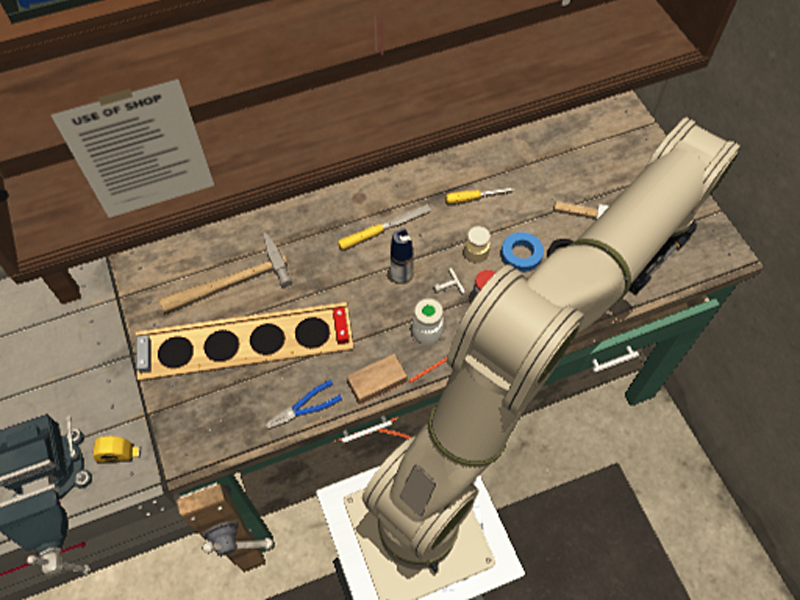

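Scene view: turquoise can (445,375), orange can (523,428), turquoise jar (573,440) and blue jar (488,403) are look-alikes. Top view: spray can (401,255), green-spot cream jar (428,320), brass jar (477,243), nails jar with red lid (487,280), chuck key (450,280). The rail's pads are at (175..312, 350..332), with the red stop on the right at (341,325), so pad 0 gets brass.

Run:
```python
from h import *
D={n:np.load(f"pics/{n}0.npz") for n in("scene","top")}
for n in D:
    p,d=D[n]["p"],D[n]["d"];W=world(n,d);hsv=cv2.cvtColor(p,cv2.COLOR_RGB2HSV)
    ok=(d>0)&(W[...,0]>.2)&(W[...,0]<.75)&(abs(W[...,1])<.9)
    print(n,"bench z",np.median(W[...,2][ok&(W[...,2]<.01)&(W[...,2]>-.02)]))
    m=(ok&(W[...,2]>.03)&(W[...,2]<.19)).astype(np.uint8)
    k,l,s,c=cv2.connectedComponentsWithStats(m)
    for i in range(1,k):
        if s[i,4]<40: continue
        P=W[l==i];zt=np.percentile(P[:,2],98);T=P[P[:,2]>zt-.008]
        top=cv2.minEnclosingCircle(T[:,:2].astype(np.float32))
        print(np.round(c[i]),s[i,4],"ztop %.3f"%zt,"circ",np.round(top,3) if 0 else [np.round(top[0],3),round(top[1],3)],"mean",T[:,:2].mean(0).round(3),p[l==i].mean(0).round(),"zmin %.3f"%P[:,2].min())
    if n=="top":
        dm=((hsv[...,2]<70)&ok&(W[...,2]<.03)).astype(np.uint8)
        for q in cv2.findContours(dm,cv2.RETR_EXTERNAL,cv2.CHAIN_APPROX_NONE)[0]:
            if 200<cv2.contourArea(q)<900:
                (e,ax,an)=cv2.fitEllipse(q);print("pad",np.round(e,1),np.round(ax,1),ray(n,*e,.014).round(4),W[int(e[1]),int(e[0])].round(4))
a=D["top"]["p"][125:250,215:365,::-1];b=D["scene"]["p"][180:305,235:385,::-1]
cv2.imwrite("pics/crop0.png",cv2.resize(np.hstack([a,b]),(780,325),interpolation=cv2.INTER_CUBIC))
```

```text
scene bench z -0.0004532573999870282
[129.  59.] 1213 ztop 0.186 circ [array([0.669, 0.76 ]), 0.057] mean [0.668 0.751] [167. 155. 128.] zmin 0.030
[ 87. 110.] 1450 ztop 0.166 circ [array([0.311, 0.648]), 0.087] mean [0.308 0.649] [90. 96. 93.] zmin 0.033
[213. 199.] 189 ztop 0.037 circ [array([ 0.32 , -0.038]), 0.059] mean [ 0.322 -0.041] [229. 184. 129.] zmin 0.030
[255. 202.] 369 ztop 0.100 circ [array([ 0.392, -0.188]), 0.031] mean [ 0.392 -0.187] [205. 208. 179.] zmin 0.031
[318. 208.] 73 ztop 0.049 circ [array([ 0.526, -0.372]), 0.024] mean [ 0.522 -0.375] [202. 181. 124.] zmin 0.030
[288. 231.] 704 ztop 0.163 circ [array([ 0.313, -0.376]), 0.021] mean [ 0.31 -0.38] [ 84. 123. 110.] zmin 0.030
[313. 260.] 101 ztop 0.057 circ [array([ 0.332, -0.479]), 0.025] mean [ 0.332 -0.484] [ 33.  80. 161.] zmin 0.030
[335. 273.] 423 ztop 0.163 circ [array([ 0.311, -0.574]), 0.02] mean [ 0.305 -0.578] [177.  83.   8.] zmin 0.030
[367. 282.] 501 ztop 0.099 circ [array([ 0.361, -0.662]), 0.032] mean [ 0.361 -0.664] [ 11. 177. 152.] zmin 0.030
[410. 290.] 608 ztop 0.087 circ [array([ 0.419, -0
[... 865 characters left out ...]
61. 113.] zmin 0.030
[ 22. 308.] 3333 ztop 0.164 circ [array([0.31 , 0.646]), 0.083] mean [0.307 0.642] [68. 74. 72.] zmin 0.030
[ 70. 286.] 278 ztop 0.064 circ [array([0.369, 0.514]), 0.023] mean [0.369 0.515] [200. 166.  50.] zmin 0.030
pad [ 86. 352.] [  5.4 116.5] [0.162  0.5172 0.014 ] [ 0.3291  0.6396 -0.5101]
pad [237.9 284.5] [14.4 37.5] [0.1889 0.0207 0.014 ] [ 0.397  -0.0321 -0.6059]
pad [111.8 225. ] [18.1 21.9] [0.5449 0.345  0.014 ] [0.5472 0.3477 0.0121]
pad [141.3 220.9] [18.2 21.4] [0.5226 0.2475 0.014 ] [0.5295 0.2477 0.0082]
pad [170.4 216.6] [18.3 21.3] [0.5012 0.1499 0.014 ] [0.503  0.1506 0.0158]
pad [199.3 212.4] [18.2 20.9] [0.4793 0.0526 0.014 ] [0.4826 0.0529 0.0116]
```

View pics/crop0.png

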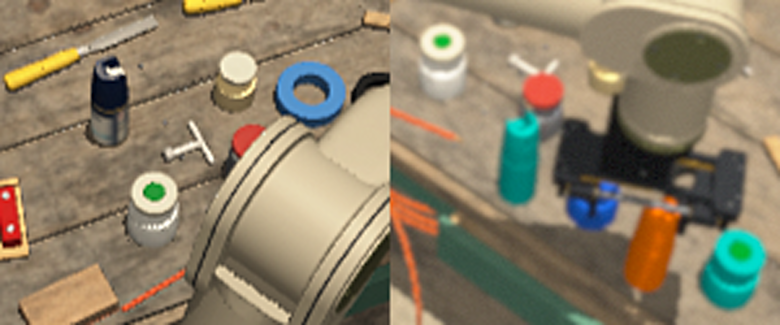

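The crop confirms the choice: white/dark-blue can, green-spot cream jar, brass jar with cream lid and red-lid jar. All measured heights are about 5 mm above the stated ones, within depth noise, and pad spacing is 100 mm. First I'll turn the tool so it closes along the row (yaw -0.221).

drive_tool(
  targets="0 0 -1 0.129; 0 0 -1 0.129; 0 0 -1 0.129; 0 0 -1 0.129; 0 0 0 0.127; 0 0 0 0",
  hand=8,
)

```text
time: 0.7
ee_pos: [0.2559, -0.5701, 0.2734]
ee_rot: [-0.0, 0.994, -0.111, -0.0]
wrist_force: [-0.8, 0.4, -0.7]
grip_width: 0.08
gripper_force: 0.0
```

```bash
cat >> h.py <<'E'
def delta(x,y,z):  # z = TCP height
    from scipy.spatial.transform import Rotation as R
    o=get_obs();q=o["ee_rot"];M=R.from_quat([q[1],q[2],q[3],q[0]]).as_matrix()
    print("yaw %.3f tilt %.4f"%(np.arctan2(M[1,0],M[0,0]),M[2,2]+1),"tcp",o["ee_pos"].round(4),"-> cm",((M.T@(np.array([x,y,z])-o["ee_pos"]))*100).round(2))
E
python3 -c "
from h import *
delta(.539,-.373,.22)
p,d=snapshot('top');cv2.imwrite('pics/t1.png',p[...,::-1]);W=world('top',d)
m=(d>0)&(W[...,2]>.03)&(W[...,2]<.19)&(W[...,0]>.35)&(W[...,0]<.6)&(W[...,1]<-.1)&(W[...,1]>-.45)
k,l,s,c=cv2.connectedComponentsWithStats(m.astype(np.uint8))
for i in range(1,k):
    if s[i,4]>60:
        P=W[l==i];z=np.percentile(P[:,2],98);print(c[i],s[i,4],z,cv2.minEnclosingCircle(P[P[:,2]>z-.009][:,:2].astype('f4')))
"
```

```text
yaw -0.223 tilt 0.0000 tcp [ 0.2559 -0.5701  0.2734] -> cm [ 23.24 -25.49   5.34]
[305.65991903 154.45748988] 247 0.08006909760752297 ((0.5381596088409424, -0.373751699924469), 0.02633284032344818)
[256.76574307 162.74307305] 397 0.1635883490170775 ((0.5471797585487366, -0.18825356662273407), 0.020101578906178474)
[273.68486352 203.90818859] 403 0.10013615695858294 ((0.3919534683227539, -0.18729525804519653), 0.030867964029312134)
```

drive_tool(
  targets="2.3 -2.6 0; 2.3 -2.6 0; 3 -3.2 0.7; 3 -3.2 0.7; 3 -3.2 0.7; 3 -3.2 1; 3 -3.2 1; 2.3 -2.6 1; 1.4 -1.7 0.3; 0 0 0",
)

```text
invalid input at $.targets[0]: expected 4 numbers
```

drive_tool(
  targets="2.3 -2.6 0 0; 2.3 -2.6 0 0; 3 -3.2 0.7 0; 3 -3.2 0.7 0; 3 -3.2 0.7 0; 3 -3.2 1 0; 3 -3.2 1 0; 2.3 -2.6 1 0; 1.4 -1.7 0.3 0; 0 0 0 0",
)

```text
time: 1.75
ee_pos: [0.5418, -0.3684, 0.2179]
ee_rot: [-0.002, 0.994, -0.105, -0.001]
wrist_force: [-0.2, 1.0, 0.1]
grip_width: 0.0796
gripper_force: 0.0
```

```bash
python3 -c "
from h import *
delta(.539,-.373,.044)
for n in('scene','top'):
  p,d=snapshot(n);W=world(n,d)
  h=cv2.cvtColor(p,cv2.COLOR_RGB2HSV)
  m=((h[...,0]<8)|(h[...,0]>172))&(h[...,1]>150)&(h[...,2]>80)&(W[...,1]<-.2)&(W[...,0]>.36)&(W[...,0]<.5)&(d>0)
  k,l,s,c=cv2.connectedComponentsWithStats(m.astype(np.uint8))
  for i in range(1,k):
    if s[i,4]>30:
      P=W[l==i];print(n,c[i],s[i],P.mean(0),cv2.minEnclosingCircle(P[P[:,2]>.072][:,:2].astype('f4')))
  cv2.imwrite('pics/%s2.png'%n,cv2.resize(p[90:290,200:400,::-1],(400,400)))
a=[cv2.imread('pics/%s2.png'%n) for n in('scene','top')];cv2.imwrite('pics/b2.png',np.hstack(a))
"
```

```text
yaw -0.211 tilt 0.0000 tcp [ 0.5418 -0.3684  0.2179] -> cm [-0.15  0.56 17.38]
scene [293.35928144 214.31137725] [286 208  16  14 167] [ 0.41782072 -0.33893884  0.08482183] ((0.420181542634964, -0.33878087997436523), 0.02866247482597828)
```

View pics/b2.png

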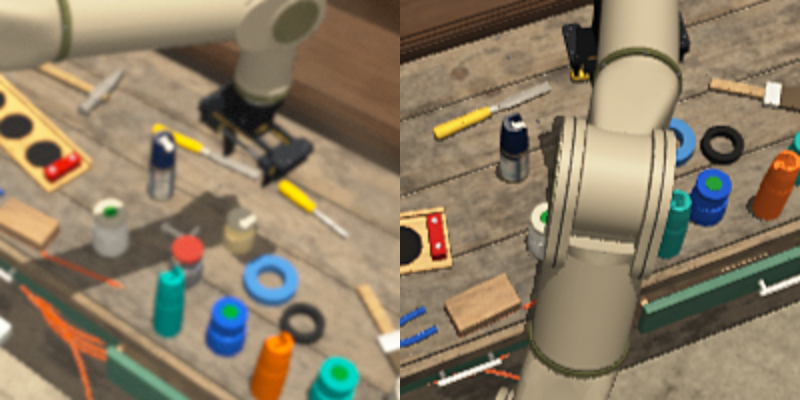

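Scene view: gripper above the brass jar (240,228 in the left half), and the nails jar (187,255) is clear of other things. Next I'll lower part-way and check.

drive_tool(
  targets="0 0 2 0; 0 0 4 0; 0 0 4 0; 0 0 2 0; 0 0 0 0; 0 0 0 0",
)

```text
time: 2.45
ee_pos: [0.5386, -0.3739, 0.1006]
ee_rot: [0.0, 0.994, -0.111, 0.0]
wrist_force: [0.3, -0.5, 1.0]
grip_width: 0.0801
gripper_force: 0.0
```

```bash
python3 -c "
from h import *
delta(.539,-.373,.044)"
```

```text
yaw -0.222 tilt 0.0000 tcp [ 0.5386 -0.3739  0.1006] -> cm [ 0.01 -0.1   5.66]
```

drive_tool(
  targets="0 0 2 0; 0 0 2 0; 0 0 1.2 0; 0 0 0.4 0; 0 0 0 0; 0 0 0 0",
)

```text
time: 3.05
ee_pos: [0.5398, -0.3731, 0.045]
ee_rot: [0.0, 0.994, -0.11, 0.001]
wrist_force: [0.0, 1.0, -0.7]
grip_width: 0.0802
gripper_force: 0.0
```

drive_tool(
  targets="0 0 0 0; 0 0 0 0; 0 0 0 0; 0 0 0 0; 0 0 0 0; 0 0 0 0",
  hand=5,
)

```text
time: 3.65
ee_pos: [0.5393, -0.3726, 0.0438]
ee_rot: [0.0, 0.994, -0.11, 0.0]
wrist_force: [-0.4, 1.3, 2.6]
grip_width: 0.0567
gripper_force: 30.0
```

drive_tool(
  targets="0 0 -0.5 0; 0 0 -1.5 0; 0 0 -3 0; 0 0 -3.5 0; 0 0 -3.5 0; 0 0 -3.5 0; 0 0 -2.5 0; 0 0 -1.5 0; 0 0 0 0; 0 0 0 0",
)

```text
time: 4.65
ee_pos: [0.5388, -0.3723, 0.2375]
ee_rot: [-0.0, 0.994, -0.11, -0.001]
wrist_force: [-0.6, 0.2, -4.4]
grip_width: 0.0567
gripper_force: 29.9
```

drive_tool(
  targets="-0.4 -1 0 0; -0.8 -2 0 0; -1.2 -3 0 0; -1.4 -4 0 0; -1.6 -4 0 0; -1.6 -4 0 0; -1.6 -4 0 0; -1.6 -4 0 0; -1.6 -4 0 0; -1.4 -4 0 0",
)

```text
time: 5.65
ee_pos: [0.4832, -0.0097, 0.2373]
ee_rot: [0.0, 0.994, -0.11, -0.001]
wrist_force: [0.9, 0.2, -4.1]
grip_width: 0.0567
gripper_force: 29.9
```

drive_tool(
  targets="-1 -3 0 0; -0.6 -2 0 0; -0.4 -1 0 0; 0 -0.3 0 0; 0 0 0 0; 0 0 0 0; 0 0 0 0",
)

```text
time: 6.35
ee_pos: [0.4794, 0.0528, 0.2384]
ee_rot: [0.0, 0.994, -0.111, -0.0]
wrist_force: [-0.1, -0.2, -3.3]
grip_width: 0.0565
gripper_force: 29.9
```

```bash
python3 -c "
from h import *
delta(.479,.053,.06)
p,d=snapshot('top');q,e=snapshot('scene')
cv2.imwrite('pics/b3.png',np.hstack([cv2.resize(i[...,::-1],(400,300)) for i in (q,p)]))
"
```

```text
yaw -0.223 tilt 0.0000 tcp [0.4794 0.0528 0.2384] -> cm [-0.04 -0.02 17.84]
```

View pics/b3.png

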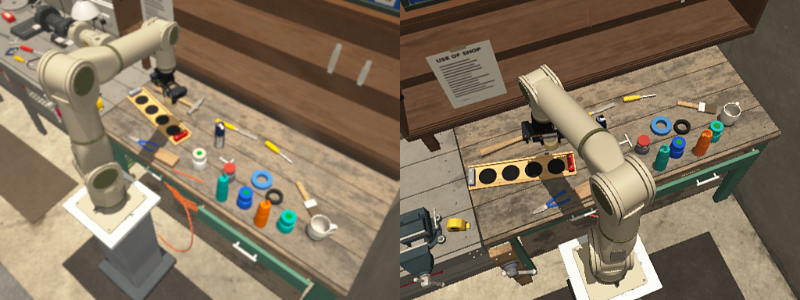

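drive_tool(
  targets="0 0 1 0; 0 0 2 0; 0 0 3.5 0; 0 0 3.5 0; 0 0 3 0; 0 0 2 0; 0 0 1.2 0; 0 0 0.6 0; 0 0 0 0; 0 0 0 0",
)

```text
time: 7.45
ee_pos: [0.48, 0.054, 0.0714]
ee_rot: [-0.0, 0.994, -0.11, 0.001]
wrist_force: [1.3, 0.3, -4.2]
grip_width: 0.0569
gripper_force: 29.9
```

```bash
cat > pads.py <<'E'
from h import *
import sys
for n in('scene','top'):
  p,d=snapshot(n);W=world(n,d);h=cv2.cvtColor(p,cv2.COLOR_RGB2HSV)
  ok=(d>0)&(W[...,0]>.42)&(W[...,0]<.62)&(W[...,1]>0)&(W[...,1]<.4)&(W[...,2]<.022)
  m=((h[...,2]<60)&ok).astype(np.uint8)
  for q in cv2.findContours(m,cv2.RETR_EXTERNAL,cv2.CHAIN_APPROX_NONE)[0]:
    if cv2.contourArea(q)>120:
      e,ax,_=cv2.fitEllipse(q);print(n,"pad",np.round(e,1),np.round(ax,1),ray(n,*e,.014).round(4))
  m=(d>0)&(W[...,2]>.03)&(W[...,2]<.18)&(W[...,0]>.34)&(W[...,0]<.62)&(W[...,1]<.45)&(W[...,1]>-.45)
  k,l,s,c=cv2.connectedComponentsWithStats(m.astype(np.uint8))
  for i in range(1,k):
    if s[i,4]>60:
      P=W[l==i];z=np.percentile(P[:,2],95);T=P[P[:,2]>z-.01]
      C,r=cv2.minEnclosingCircle(T[:,:2].astype('f4'));print(n,c[i].round(),s[i,4],"z %.3f"%z,np.round(C,3),"r %.3f"%r)
  cv2.imwrite('pics/last_%s.png'%n,p[...,::-1])
E
python3 pads.py; python3 -c "
from h import *
delta(.479,.053,.059)"
```

```text
scene [172. 116.] 95 z 0.045 [0.558 0.41 ] r 0.041
scene [220. 149.] 750 z 0.177 [0.479 0.054] r 0.100
scene [281. 170.] 390 z 0.161 [ 0.551 -0.189] r 0.024
scene [231. 172.] 126 z 0.046 [ 0.463 -0.009] r 0.041
scene [255. 202.] 369 z 0.098 [ 0.393 -0.185] r 0.032
scene [293. 218.] 286 z 0.089 [ 0.419 -0.337] r 0.028
top pad [111.7 225. ] [17.8 21.9] [0.5451 0.3452 0.014 ]
top pad [141.1 220.9] [18.  21.2] [0.5228 0.2479 0.014 ]
top pad [170.7 216.9] [17.5 21.7] [0.4999 0.1494 0.014 ]
top [257. 153.] 116 z 0.163 [ 0.548 -0.187] r 0.022
top [314. 181.] 191 z 0.088 [ 0.42  -0.341] r 0.030
top [197. 200.] 1246 z 0.176 [0.476 0.055] r 0.101
top [ 91. 226.] 181 z 0.045 [0.557 0.41 ] r 0.040
yaw -0.221 tilt 0.0000 tcp [0.48   0.054  0.0715] -> cm [-0.08  0.12  1.25]
```

drive_tool(
  targets="0 0.1 0.5 0; 0 0 0.4 0; 0 0 0.2 0; 0 0 0.2 0; 0 0 0 0; 0 0 0 0",
)

```text
time: 8.15
ee_pos: [0.4792, 0.053, 0.0577]
ee_rot: [0.0, 0.994, -0.11, 0.0]
wrist_force: [-1.7, -1.2, 0.2]
grip_width: 0.0568
gripper_force: 30.0
```

drive_tool(
  targets="0 0 0 0; 0 0 0 0; 0 0 0 0; 0 0 0 0; 0 0 -1 0; 0 0 -2.5 0; 0 0 -4 0; 0 0 -4 0; 0 0 -4 0; 0 0 -3 0",
  hand=7.4,
)

```text
time: 9.15
ee_pos: [0.4794, 0.0533, 0.2461]
ee_rot: [-0.0, 0.994, -0.11, 0.002]
wrist_force: [0.2, -1.0, 0.5]
grip_width: 0.074
gripper_force: 0.0
```

```bash
python3 -c "
from h import *
delta(.42,-.339,.23)"
```

```text
yaw -0.221 tilt 0.0000 tcp [0.4794 0.0533 0.2461] -> cm [ 2.79 39.58  1.59]
```

drive_tool(
  targets="0.2 2 0 0; 0.3 4 0 0; 0.3 4.5 0 0; 0.3 4.5 0 0; 0.3 4.5 0 0; 0.3 4.5 0 0; 0.3 4.5 0 0; 0.3 4.5 0 0; 0.3 4 0 0; 0.2 2.6 0 0",
  hand=8.2,
)

```text
time: 10.15
ee_pos: [0.4182, -0.3425, 0.2433]
ee_rot: [0.0, 0.994, -0.112, 0.0]
wrist_force: [0.1, -0.2, 0.2]
grip_width: 0.0822
gripper_force: 0.0
```

drive_tool(
  targets="0 0 2 0; 0 0 4 0; 0 0 4 0; 0 0 2.5 0; 0 0 0 0; 0 0 0 0; 0 0 0 0",
)

```text
time: 10.85
ee_pos: [0.4206, -0.3402, 0.1198]
ee_rot: [0.001, 0.994, -0.11, 0.001]
wrist_force: [0.1, -0.1, 0.6]
grip_width: 0.0821
gripper_force: 0.0
```

```bash
python3 pads.py; python3 -c "
from h import *
delta(.42,-.339,.052)"
```

```text
scene [221. 159.] 243 z 0.092 [0.481 0.052] r 0.028
scene [279. 163.] 151 z 0.163 [ 0.547 -0.184] r 0.021
scene [231. 172.] 125 z 0.044 [ 0.464 -0.008] r 0.040
scene [255. 202.] 368 z 0.098 [ 0.393 -0.186] r 0.031
scene [293. 218.] 279 z 0.107 [ 0.401 -0.382] r 0.005
top pad [111.7 225. ] [18.  21.8] [0.545  0.3452 0.014 ]
top pad [141.1 221. ] [18.  21.4] [0.5226 0.248  0.014 ]
top pad [170.4 216.6] [18.1 21. ] [0.5013 0.1501 0.014 ]
top [257. 163.] 396 z 0.161 [ 0.55  -0.185] r 0.023
top [198. 206.] 309 z 0.093 [0.479 0.051] r 0.027
top [218. 207.] 158 z 0.044 [ 0.463 -0.008] r 0.041
top [ 91. 226.] 181 z 0.044 [0.558 0.411] r 0.041
yaw -0.221 tilt 0.0000 tcp [ 0.4204 -0.3401  0.1194] -> cm [-0.08 -0.11  6.74]
```

Brass jar stands at (0.480, 0.052), centred on pad 0. Next is the nails jar.

drive_tool(
  targets="0 -0.1 2 0; 0 0 2.2 0; 0 0 1.6 0; 0 0 0.7 0; 0 0 0.2 0; 0 0 0 0; 0 0 0 0",
)

```text
time: 11.65
ee_pos: [0.4203, -0.339, 0.0516]
ee_rot: [0.0, 0.994, -0.11, 0.001]
wrist_force: [0.9, -0.3, -0.1]
grip_width: 0.0814
gripper_force: 0.0
```

drive_tool(
  targets="0 0 0 0; 0 0 0 0; 0 0 0 0; 0 0 0 0; 0 0 0 0; 0 0 0 0",
  hand=5.4,
)

```text
time: 12.25
ee_pos: [0.4198, -0.3385, 0.0507]
ee_rot: [0.0, 0.994, -0.11, 0.0]
wrist_force: [-1.1, 1.2, 2.5]
grip_width: 0.0608
gripper_force: 30.0
```

drive_tool(
  targets="0 0 -0.5 0; 0 0 -1.5 0; 0 0 -3 0; 0 0 -3.5 0; 0 0 -3.5 0; 0 0 -3.5 0; 0 0 -2.5 0; 0 0 -1.5 0; 0 0 0 0; 0 0 0 0",
)

```text
time: 13.25
ee_pos: [0.4194, -0.3383, 0.2447]
ee_rot: [-0.0, 0.994, -0.11, -0.0]
wrist_force: [0.6, -0.9, -4.0]
grip_width: 0.0612
gripper_force: 30.0
```

```bash
python3 -c "
from h import *
delta(.501,.150,.067)"
```

```text
yaw -0.221 tilt 0.0000 tcp [ 0.4194 -0.3383  0.2447] -> cm [ -2.74 -49.43  17.79]
```

drive_tool(
  targets="0 -1 0 0; -0.2 -2 0 0; -0.2 -3 0 0; -0.2 -4 0 0; -0.2 -4 0 0; -0.2 -4 0 0; -0.2 -4 0 0; -0.2 -4 0 0; -0.2 -4 0 0; -0.2 -4 0 0",
)

```text
time: 14.25
ee_pos: [0.476, -0.0005, 0.2445]
ee_rot: [0.0, 0.994, -0.11, -0.001]
wrist_force: [1.1, -0.2, -3.3]
grip_width: 0.0606
gripper_force: 30.0
```

drive_tool(
  targets="-0.2 -4 0 0; -0.2 -4 0 0; -0.2 -4 0 0; -0.2 -2 0 0; -0.1 -1 0 0; 0 -0.4 0 0; 0 0 0 0; 0 0 0 0; 0 0 0 0",
)

```text
time: 15.15
ee_pos: [0.5019, 0.1481, 0.2455]
ee_rot: [0.0, 0.994, -0.111, 0.0]
wrist_force: [-0.4, -0.3, -3.1]
grip_width: 0.0608
gripper_force: 30.0
```

drive_tool(
  targets="0 0 1 0; 0 0 2 0; 0 0 3.5 0; 0 0 3.5 0; 0 0 3 0; 0 0 2 0; 0 0 1.2 0; 0 0 0.6 0; 0 0 0 0; 0 0 0 0",
)

```text
time: 16.15
ee_pos: [0.5024, 0.1495, 0.0784]
ee_rot: [-0.0, 0.994, -0.11, 0.001]
wrist_force: [0.6, 0.3, -2.9]
grip_width: 0.0608
gripper_force: 30.0
```

```bash
python3 -c "
from h import *
delta(.501,.150,.0647)"
```

```text
yaw -0.221 tilt 0.0000 tcp [0.5024 0.1495 0.0784] -> cm [-0.15 -0.02  1.37]
```

drive_tool(
  targets="-0.1 0 0.5 0; 0 0 0.5 0; 0 0 0.2 0; 0 0 0.2 0; 0 0 0 0; 0 0 0 0",
)

```text
time: 16.75
ee_pos: [0.5009, 0.1495, 0.0648]
ee_rot: [0.0, 0.994, -0.11, 0.0]
wrist_force: [-6.6, -3.3, 13.2]
grip_width: 0.0608
gripper_force: 30.0
```

drive_tool(
  targets="0 0 0 0; 0 0 0 0; 0 0 0 0; 0 0 0 0; 0 0 -1 0; 0 0 -2.5 0; 0 0 -4 0; 0 0 -4 0; 0 0 -4 0; 0 0 -2 0",
  hand=7.6,
)

```text
time: 17.75
ee_pos: [0.5017, 0.1503, 0.243]
ee_rot: [-0.001, 0.994, -0.11, 0.002]
wrist_force: [0.0, -0.3, -0.3]
grip_width: 0.076
gripper_force: 0.0
```

```bash
python3 -c "
from h import *
delta(.393,-.187,.23)"
```

```text
yaw -0.221 tilt 0.0000 tcp [0.5017 0.1503 0.243 ] -> cm [-3.22 35.29  1.21]
```

drive_tool(
  targets="-0.2 2 0 0; -0.4 4 0 0; -0.4 4.5 0 0; -0.4 4.5 0 0; -0.4 4.5 0 0; -0.4 4.5 0 0; -0.4 4.5 0 0; -0.3 4 0 0; -0.3 2.8 0 0; 0 0 0 0",
  hand=8.7,
)

```text
time: 18.75
ee_pos: [0.3906, -0.1913, 0.2392]
ee_rot: [0.0, 0.994, -0.113, 0.0]
wrist_force: [0.2, -0.6, 0.1]
grip_width: 0.0871
gripper_force: 0.0
```

drive_tool(
  targets="0 0 2 0; 0 0 4 0; 0 0 3 0; 0 0 2 0; 0 0 0 0; 0 0 0 0; 0 0 0 0",
)

```text
time: 19.45
ee_pos: [0.3932, -0.1879, 0.1302]
ee_rot: [0.0, 0.994, -0.11, 0.001]
wrist_force: [0.1, 0.1, -0.0]
grip_width: 0.087
gripper_force: 0.0
```

```bash
python3 pads.py; python3 -c "
from h import *
delta(.393,-.187,.052)"
```

```text
scene [213. 151.] 523 z 0.102 [0.492 0.104] r 0.079
scene [281. 169.] 349 z 0.162 [ 0.548 -0.183] r 0.022
scene [227. 174.] 72 z 0.045 [ 0.447 -0.005] r 0.025
scene [254. 203.] 327 z 0.100 [ 0.384 -0.197] r 0.043
top pad [111.8 225. ] [17.9 21.7] [0.5449 0.345  0.014 ]
top pad [141.1 221. ] [17.9 21.3] [0.5226 0.2479 0.014 ]
top [255. 159.] 260 z 0.162 [ 0.549 -0.19 ] r 0.023
top [218. 207.] 165 z 0.044 [ 0.461 -0.013] r 0.042
top [198. 207.] 308 z 0.093 [0.48  0.051] r 0.026
top [169. 210.] 377 z 0.102 [0.5   0.147] r 0.028
top [ 91. 226.] 183 z 0.044 [0.557 0.406] r 0.041
yaw -0.221 tilt 0.0000 tcp [ 0.393  -0.188   0.1299] -> cm [-0.04 -0.1   7.79]
```

Nails jar stands on pad 1 at (0.500, 0.147). Next is the screws jar.

drive_tool(
  targets="0 -0.1 2 0; 0 0 2.4 0; 0 0 2 0; 0 0 1 0; 0 0 0.4 0; 0 0 0 0; 0 0 0 0",
)

```text
time: 20.25
ee_pos: [0.393, -0.1871, 0.0515]
ee_rot: [0.0, 0.994, -0.11, 0.001]
wrist_force: [0.4, -1.0, 0.4]
grip_width: 0.0871
gripper_force: 0.0
```

drive_tool(
  targets="0 0 0 0; 0 0 0 0; 0 0 0 0; 0 0 0 0; 0 0 0 0; 0 0 0 0",
  hand=6,
)

```text
time: 20.85
ee_pos: [0.3926, -0.1868, 0.0508]
ee_rot: [0.0, 0.994, -0.11, 0.0]
wrist_force: [-0.5, 1.7, 4.7]
grip_width: 0.0673
gripper_force: 30.0
```

drive_tool(
  targets="0 0 -0.5 0; 0 0 -1.5 0; 0 0 -3 0; 0 0 -3.5 0; 0 0 -3.5 0; 0 0 -3 0; 0 0 -2 0; 0 0 -1 0; 0 0 0 0; 0 0 0 0",
)

```text
time: 21.85
ee_pos: [0.3917, -0.1866, 0.2293]
ee_rot: [-0.0, 0.994, -0.11, -0.001]
wrist_force: [-0.4, 0.4, -3.7]
grip_width: 0.0668
gripper_force: 30.0
```

```bash
python3 -c "
from h import *
delta(.5228,.248,.067)"
```

```text
yaw -0.221 tilt 0.0000 tcp [ 0.3917 -0.1866  0.2293] -> cm [  3.28 -45.28  16.23]
```

drive_tool(
  targets="0 -1 0 0; 0.3 -2 0 0; 0.3 -3 0 0; 0.3 -4 0 0; 0.3 -4 0 0; 0.3 -4 0 0; 0.3 -4 0 0; 0.3 -4 0 0; 0.3 -4 0 0; 0.3 -4 0 0",
)

```text
time: 22.85
ee_pos: [0.4927, 0.1413, 0.2295]
ee_rot: [0.0, 0.994, -0.11, -0.001]
wrist_force: [0.2, -1.3, -2.5]
grip_width: 0.0672
gripper_force: 30.0
```

drive_tool(
  targets="0.3 -4 0 0; 0.3 -4 0 0; 0 -2 0 0; 0 -1 0 0; 0 -0.3 0 0; 0 0 0 0; 0 0 0 0; 0 0 0 0",
)

```text
time: 23.65
ee_pos: [0.5241, 0.2466, 0.2307]
ee_rot: [0.0, 0.994, -0.111, 0.0]
wrist_force: [-0.1, -0.1, -3.4]
grip_width: 0.0674
gripper_force: 30.0
```

drive_tool(
  targets="0 0 1 0; 0 0 2 0; 0 0 3 0; 0 0 3 0; 0 0 3 0; 0 0 2 0; 0 0 0.8 0; 0 0 0.4 0; 0 0 0 0; 0 0 0 0",
)

```text
time: 24.65
ee_pos: [0.5246, 0.2482, 0.0796]
ee_rot: [-0.0, 0.994, -0.11, 0.001]
wrist_force: [-0.5, 0.7, -3.2]
grip_width: 0.0671
gripper_force: 30.0
```

```bash
python3 -c "
from h import *
delta(.5228,.248,.0648)"
```

```text
yaw -0.221 tilt 0.0000 tcp [0.5246 0.2482 0.0796] -> cm [-0.17  0.06  1.48]
```

drive_tool(
  targets="-0.1 0 0.5 0; -0.1 0.1 0.5 0; 0 0 0.2 0; 0 0 0.2 0; 0 0 0 0; 0 0 0 0",
)

```text
time: 25.25
ee_pos: [0.5218, 0.2473, 0.065]
ee_rot: [0.0, 0.994, -0.11, 0.0]
wrist_force: [-4.2, -2.0, 3.2]
grip_width: 0.0671
gripper_force: 30.0
```

drive_tool(
  targets="0 0 0 0; 0 0 0 0; 0 0 0 0; 0 0 0 0; 0 0 -1 0; 0 0 -2.5 0; 0 0 -4 0; 0 0 -4 0; 0 0 -4 0; 0 0 -2 0",
  hand=8.2,
)

```text
time: 26.25
ee_pos: [0.5225, 0.2482, 0.2443]
ee_rot: [-0.001, 0.994, -0.11, 0.002]
wrist_force: [0.6, 0.5, -0.9]
grip_width: 0.082
gripper_force: 0.0
```

```bash
python3 -c "
from h import *
delta(.549,-.187,.24)"
```

```text
yaw -0.221 tilt 0.0000 tcp [0.5225 0.2482 0.2443] -> cm [12.12 41.89  0.35]
```

drive_tool(
  targets="0.5 2 0 0; 1.2 4 0 0; 1.3 4.4 0 0; 1.3 4.4 0 0; 1.3 4.4 0 0; 1.3 4.4 0 0; 1.3 4.4 0 0; 1.3 4.4 0 0; 1.3 4.4 0 0; 0.9 3.5 0 0",
)

```text
time: 27.25
ee_pos: [0.5472, -0.1745, 0.2404]
ee_rot: [0.0, 0.994, -0.111, 0.001]
wrist_force: [0.7, -0.3, -0.0]
grip_width: 0.0819
gripper_force: 0.0
```

drive_tool(
  targets="0.4 1.6 0 0; 0 0 1 0; 0 0 2 0; 0 0 1 0; 0 0 0 0; 0 0 0 0; 0 0 0 0",
)

```text
time: 27.95
ee_pos: [0.5484, -0.1876, 0.2006]
ee_rot: [0.0, 0.994, -0.11, 0.001]
wrist_force: [0.5, 0.1, 0.1]
grip_width: 0.082
gripper_force: 0.0
```

```bash
python3 pads.py; python3 -c "
from h import *
delta(.549,-.187,.119)"
```

```text
scene [171. 117.] 67 z 0.044 [0.552 0.406] r 0.037
scene [205. 143.] 847 z 0.111 [0.514 0.199] r 0.079
scene [281. 170.] 382 z 0.161 [ 0.55 -0.19] r 0.022
scene [231. 172.] 127 z 0.044 [ 0.462 -0.009] r 0.039
top pad [111.8 225. ] [17.9 21.8] [0.545  0.3451 0.014 ]
top [256. 162.] 376 z 0.161 [ 0.548 -0.186] r 0.023
top [198. 206.] 303 z 0.092 [0.479 0.051] r 0.027
top [218. 207.] 160 z 0.045 [ 0.463 -0.01 ] r 0.041
top [169. 210.] 380 z 0.102 [0.5   0.146] r 0.029
top [139. 214.] 475 z 0.112 [0.522 0.246] r 0.032
top [ 91. 226.] 185 z 0.043 [0.558 0.411] r 0.042
yaw -0.221 tilt 0.0000 tcp [ 0.5483 -0.1878  0.2004] -> cm [ 0.04 -0.1   8.14]
```

Screws jar stands on pad 2 at (0.522, 0.246). Last is the can, gripped on its cap so that the can's top clears the gripper's body.

drive_tool(
  targets="0 0 1.5 0; 0 0 2.4 0; 0 0 2.2 0; 0 0 1.3 0; 0 0 0.6 0; 0 0 0 0; 0 0 0 0",
)

```text
time: 28.75
ee_pos: [0.5484, -0.1881, 0.1203]
ee_rot: [0.0, 0.994, -0.11, 0.001]
wrist_force: [-0.5, -1.7, 0.3]
grip_width: 0.0821
gripper_force: 0.0
```

drive_tool(
  targets="0 0 0 0; 0 0 0 0; 0 0 0 0; 0 0 0 0; 0 0 0 0; 0 0 0 0; 0 0 0 0; 0 0 0 0",
  hand=4,
)

```text
time: 29.55
ee_pos: [0.5479, -0.1879, 0.1196]
ee_rot: [0.0, 0.994, -0.11, 0.0]
wrist_force: [-0.5, 0.6, 0.4]
grip_width: 0.0451
gripper_force: 30.0
```

drive_tool(
  targets="0 0 -0.5 0; 0 0 -1.5 0; 0 0 -3 0; 0 0 -3 0; 0 0 -3 0; 0 0 -2 0; 0 0 -1 0; 0 0 0 0; 0 0 0 0",
)

```text
time: 30.45
ee_pos: [0.5475, -0.1879, 0.2588]
ee_rot: [-0.0, 0.994, -0.11, -0.001]
wrist_force: [-0.3, 0.4, -2.0]
grip_width: 0.0453
gripper_force: 30.0
```

```bash
python3 -c "
from h import *
delta(.5447,.3453,.134)
p,d=snapshot('top');q,e=snapshot('scene')
cv2.imwrite('pics/b4.png',np.hstack([cv2.resize(i[80:260,60:360,::-1],(400,240)) for i in (q,p)]))
"
```

```text
yaw -0.221 tilt 0.0000 tcp [ 0.5475 -0.1879  0.2588] -> cm [-11.96 -51.96  12.49]
```

View pics/b4.png

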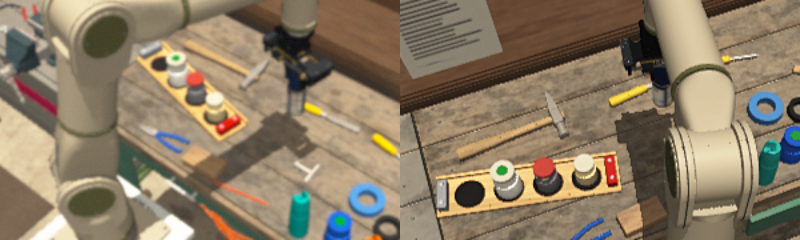

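Scene: can hangs upright in the gripper (297,95 in the left half), three jars in order on the rail, pad 3 free (165,62), chuck key still on the bench at (305,170).

drive_tool(
  targets="-0.2 -1 0 0; -0.4 -2 0 0; -0.6 -3 0 0; -1 -4 0 0; -1 -4 0 0; -1 -4 0 0; -1 -4 0 0; -1 -4 0 0; -1 -4 0 0; -0.9 -4 0 0",
)

```text
time: 31.55
ee_pos: [0.5425, 0.1639, 0.2592]
ee_rot: [0.0, 0.994, -0.11, -0.0]
wrist_force: [0.0, 0.5, -1.5]
grip_width: 0.0451
gripper_force: 30.0
```

drive_tool(
  targets="-0.9 -4 0 0; -0.9 -4 0 0; -0.9 -4 0 0; -0.6 -3 0 0; -0.4 -2 0 0; -0.2 -1 0 0; 0 0 0 0; 0 0 0 0; 0 0 0 0",
)

```text
time: 32.45
ee_pos: [0.545, 0.3447, 0.2593]
ee_rot: [0.0, 0.994, -0.111, 0.0]
wrist_force: [0.8, -0.5, -0.5]
grip_width: 0.0452
gripper_force: 30.0
```

drive_tool(
  targets="0 0 1 0; 0 0 2 0; 0 0 3 0; 0 0 2.6 0; 0 0 1.6 0; 0 0 0.8 0; 0 0 0.4 0; 0 0 0 0; 0 0 0 0",
)

```text
time: 33.35
ee_pos: [0.5454, 0.3461, 0.1467]
ee_rot: [-0.001, 0.994, -0.11, 0.001]
wrist_force: [0.1, 0.2, -1.0]
grip_width: 0.0449
gripper_force: 30.0
```

```bash
python3 -c "
from h import *
delta(.5447,.3453,.1336)"
```

```text
yaw -0.221 tilt 0.0000 tcp [0.5454 0.3461 0.1467] -> cm [-0.05  0.09  1.31]
```

drive_tool(
  targets="0 0.1 0.5 0; 0 0 0.4 0; 0 0 0.2 0; 0 0 0.2 0; 0 0 0 0; 0 0 0 0; 0 0 0 0",
)

```text
time: 34.05
ee_pos: [0.545, 0.3448, 0.1335]
ee_rot: [-0.0, 0.994, -0.11, 0.001]
wrist_force: [-1.7, -0.9, 5.3]
grip_width: 0.0451
gripper_force: 30.1
```

drive_tool(
  targets="0 0 0 0; 0 0 0 0; 0 0 0 0; 0 0 0 0; 0 0 -1 0; 0 0 -2 0; 0 0 -3 0; 0 0 -3 0; 0 0 -3 0; 0 0 0 0",
  hand=6.5,
)

```text
time: 35.05
ee_pos: [0.5459, 0.3461, 0.2582]
ee_rot: [-0.002, 0.994, -0.11, 0.003]
wrist_force: [0.7, -0.0, 0.8]
grip_width: 0.0649
gripper_force: 0.0
```

drive_tool(
  targets="-1 1 0 0; -2 3 0 0; -2 4 0 0; -2 4 0 0; -2 4 0 0; -2 4 0 0; -2 4 0 0; -1 4 0 0; 0 2 0 0; 0 0 0 0",
)

```text
time: 36.05
ee_pos: [0.3417, 0.0805, 0.2528]
ee_rot: [0.0, 0.994, -0.112, 0.001]
wrist_force: [-0.3, -0.7, 0.2]
grip_width: 0.065
gripper_force: 0.0
```

```bash
python3 pads.py; python3 -c "
import cv2,numpy as np
cv2.imwrite('pics/b5.png',np.hstack([cv2.resize(cv2.imread('pics/last_%s.png'%n)[80:260,60:360],(400,240)) for n in ('scene','top')]))"
```

```text
scene [214. 152.] 502 z 0.101 [0.493 0.099] r 0.074
scene [231. 172.] 123 z 0.044 [ 0.463 -0.009] r 0.040
top [106. 213.] 498 z 0.174 [0.545 0.342] r 0.022
top [139. 214.] 483 z 0.113 [0.521 0.243] r 0.033
top [ 91. 226.] 183 z 0.044 [0.559 0.41 ] r 0.042
```

View pics/b5.png

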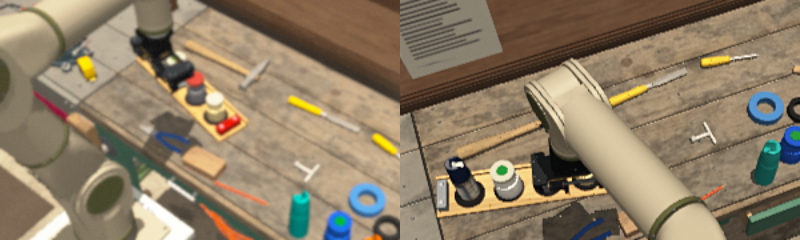

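All four stand upright in order on the rail: the can (460,180) and screws jar (505,180) in the top view, the nails and brass jars (195,80 and 215,105) in the scene view. The chuck key is in its place and the robot is clear, so I'll hand in.

```bash
python3 -c "
from h import *
print(job_done())"
```

```text
the job is handed in; nothing more can be done
None
```

Job handed in at about 36 s: the brass, nails and screws jars and the spray can stand upright on pads 0 to 3 in height order from the red end, measured within about 5 mm of the pad centres, with the chuck key untouched.

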